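# Open the wide spring-lid paint box

## Robot

A 6-joint arm with a two-finger parallel gripper is mounted at the origin on the work surface. World frame = base frame: x ahead of the robot, y to its left, z up, the work surface at z = 0. Lengths are in m, angles in rad, forces in N, time in s.
With the tool pointing down it reaches from about 0.25 to 0.8 m from the base axis. Payload 3.9 kg.
Tool frame: the origin (TCP) lies between the finger pads; the fingertips stand env.tips_ahead ahead of it and the grasp point (between the pads) lies 3 mm ahead of it (env.tips_ahead is the distance from the TCP to the fingertips, in m); z points along the fingers, y is the line along which they close (so a half turn about z gives the same grasp; the last joint's range is limited). The gripper opens to 85 mm and grips with 20 to 120 N. Pads are 22 mm wide; open, the fingers measure 114 mm over their backs; the gripper's body (76 mm by 85 mm) begins 54 mm behind the grasp point. The pads swing forward as they close: fully open they stand 13 mm farther back than shut.
Start: joints at [-1.33, 0.26, -0.138, 1.173, 0, 1.571], TCP at [0.125, -0.51, 0.219] pointing down, gripper open.
Joint ranges: [-2.78, 2.78], [-0.83, 1.72], [-1.28, 1.37], [-1.9, 2.12], [-1.57, 1.48], [-3.14, 3.14]. Speed limits (rad/s): [2.57, 2.57, 3.14, 3.14, 3.14, 3.14].

## Interface

Orientations are given as a rotation vector (axis times angle).
In Python, from workcell import env, readout, imaging, sign_off gives the robot as it stands. Calls block until the motion is done:
- env.move_pose(position, orientation): joint-space move of the TCP to a pose.
- env.move_l(position, vel=0.15, rotation=None): straight line of the TCP; rotation=None keeps the orientation; vel is the mean speed in m/s.
- env.set_joints(angles): joint-space move.
- env.set_gripper(opening, effort=None): finger opening in m; effort is the grip in N (None keeps the last); returns when the fingers have stopped.
- env.hold(seconds).
- env.solve_ik(position, orientation): joint angles nearest the present ones, or None.
- readout.state(): the state.
- imaging.capture(name): name is "side" or "top"; returns (picture, depth): 400x640x3 uint8, red, green, blue; 400x640 float32, m along the optical axis (not along the pixel's ray), 0 where there is no reading.
- imaging.camera_info(name): a dict with "intrinsics" (3x3 intrinsics, pixels), "pose" (4x4, takes a point from camera to world coordinates). Camera axes: x right, y up, looking along -z (the intrinsics and any distortion apply to the point x, -y, -z); pixel columns grow to the right and rows downward; lengths in m; the calibration is good to about 2 mm. A picture is of the moment at which its call begins. camera_info takes no time and is no camera call.
A pose or a line that the arm cannot do raises env.MotionError and nothing moves.
- sign_off(): hands the job in; it is judged then, once.
The state is a dict: "time": time; "joint_pos": joint angles; "qvel": joint speeds; "effort": joint torques, N m; "position": TCP position; "ee_rot": TCP orientation; "ft_force": force on the tool from outside, world axes, zero at the start; "moment": the same for the moment, N m; "grip_width": finger opening in m; "finger_force": force on a finger pad.
Only numpy, scipy, OpenCV 4.12 (cv2) and the standard library are available. Lean on these libraries where they do the work, as an engineer would, in place of code of your own. Each camera call takes 0.05 s, during which the arm holds its last target. There are 200 camera calls.

## Task

Two spring-lid paint boxes stand on the decorating bench: open the wider one. Press down the release tab at its front with the fingertips so that the lid springs ajar, then gently push the lid (without gripping it) up and all the way back until it rests fully open by itself, and move clear. Leave the narrower box shut and do not move, lift or carry the other things on the bench.

Things in the scene. Friction and masses are not known exactly. Their poses are not given: they have to be found in the camera images.
- wide_box: fixed open-topped dark steel paint box, 150 mm wide (its y) x 90 mm deep (its x) x 60 mm high without the lid, closed by a 6 mm aluminium lid; standing 66 mm high when shut; origin at the centre of its underside, its -x side (front, with the release tab) faces roughly towards the robot, lid hinge along the top of its +x side (45 mm behind the origin, 60 mm up)
- wide_box_tab_pad (a point): place to press on the wide box: middle of the top of its tab's pad, 42 mm above the surface and 79 mm in front of the box's origin (-x) at rest; moves with the tab
- wide_box_tab (a joint): rocking release tab of the wide box, a black plastic pad 32 mm wide (box y) x 26 mm deep (box x) standing out in front of the middle of the box; 0 = at rest, grows to 0.35 rad when the pad is pressed down (up to about 10 mm, 2 to 5 N); the catch lets go at about 0.2 rad; springs back by itself. Its hook, 22 mm wide, rises behind the pad over the middle of the lid's front edge, top 68 mm above the surface, and swings up to 11 mm towards the pad while pressed
- wide_box_lid (a joint): lid of the wide box: 0 = shut and latched; grows as it swings up and away from the tab. Once released, a sprung pin under its +y side lifts it to about 0.7 rad (front edge about 120 mm above the surface) and holds it ajar. Above 1.6 rad it tips on softly by its own weight; fully back on its stop at 1.95 rad it leans up to 36 mm behind the hinge. Damped, about 1 N to push
- narrow_box: fixed open-topped dark steel paint box, 90 mm wide (its y) x 90 mm deep (its x) x 60 mm high without the lid, closed by a 6 mm aluminium lid; standing 66 mm high when shut; origin at the centre of its underside, its -x side (front, with the release tab) faces roughly towards the robot, lid hinge along the top of its +x side (45 mm behind the origin, 60 mm up)
- narrow_box_tab_pad (a point): place to press on the narrow box: middle of the top of its tab's pad, 42 mm above the surface and 79 mm in front of the box's origin (-x) at rest; moves with the tab
- narrow_box_tab (a joint): rocking release tab of the narrow box, a black plastic pad 32 mm wide (box y) x 26 mm deep (box x) standing out in front of the middle of the box; 0 = at rest, grows to 0.35 rad when the pad is pressed down (up to about 10 mm, 2 to 5 N); the catch lets go at about 0.2 rad; springs back by itself. Its hook, 22 mm wide, rises behind the pad over the middle of the lid's front edge, top 68 mm above the surface, and swings up to 11 mm towards the pad while pressed
- narrow_box_lid (a joint): lid of the narrow box: 0 = shut and latched; grows as it swings up and away from the tab. Once released, a sprung pin under its +y side lifts it to about 0.7 rad (front edge about 120 mm above the surface) and holds it ajar. Above 1.6 rad it tips on softly by its own weight; fully back on its stop at 1.95 rad it leans up to 36 mm behind the hinge. Damped, about 1 N to push
- wide_box_lid_edge (a point): middle of the front edge of the wide box's lid, at half its thickness, 90 mm from the hinge; moves with the lid
- glaze_jar_mid (a point): low glaze jar, 42 mm across, 36 mm high, standing in front of the wide box at its left corner; bystander, loose, to be left alone; point on its axis 18 mm above its underside
- sanding_block_mid (a point): cork sanding block 45 x 28 x 24 mm in front of the narrow box, beside its tab; bystander, loose, to be left alone; point on its axis 12 mm above its underside
- clay_bottle_mid (a point): tall terracotta bottle, 82 mm across, 240 mm high, on a banding wheel (190 mm turntable, top 80 mm up) at the right; bystander, loose, to be left alone; point on its axis 120 mm above its underside
- brush_mug_mid (a point): white mug, 76 mm across, 90 mm high, with three brushes standing in it up to 190 mm, at the left; bystander, loose, to be left alone; point on its axis 45 mm above its underside
- bisque_vase_mid (a point): white vase, 90 mm across, 150 mm high, at the back; bystander, loose, to be left alone; point on its axis 75 mm above its underside
- loose_brush_mid (a point): red brush 200 mm long lying on the bench at the left; bystander, loose, to be left alone; point on its axis 6 mm above its underside
Things that resemble listed ones, but are neither listed nor needed, are in the scene too. What is shaped like the wide_box but blue or red is not meant.

How it is judged:
By the outcome, as a careful person would: the job done as asked, in the order asked, and still so for the second after the job is handed in, with the robot touching nothing.
It also fails if it takes over 40 s, if anything falls off the work surface, if the arm or the gripper's body presses on something with over 40 N, if the wrist force passes 120 N, or if a joint passes its speed limit or range.

## Working session

There is one attempt and no reset: what is moved stays moved. The work goes in short steps, each a Python script; the robot and the scene stay as the last script left them, time stands still between calls to the robot, and variables do not carry over. Pictures are saved under pics/ and viewed, at most 10 in all, crops included, and the job is handed in when it is done.

```bash
ls; mkdir -p pics
cat > h.py <<'E'
import numpy as np, cv2
from workcell import env, readout, imaging, sign_off
def world(name,depth,u,v,d=None):
    ci=imaging.camera_info(name);K=np.array(ci["intrinsics"]);T=np.array(ci["pose"])
    d=depth[int(v),int(u)] if d is None else d
    x=(u-K[0,2])/K[0,0]*d;y=(v-K[1,2])/K[1,1]*d
    return (T@[x,-y,-d,1])[:3]
E
python3 - <<'E'
from h import *
for n in("top","side"):
    p,d=imaging.capture(n);cv2.imwrite(f"pics/{n}0.png",p[:,:,::-1]);np.save(f"{n}0.npy",d)
    ci=imaging.camera_info(n);print(n,{k:(np.round(v,3).tolist() if k in("intrinsics","pose") else v) for k,v in ci.items()})
print(env.tips_ahead,readout.state())
E
```

```text
pics
top {'intrinsics': [[505.331, 0.0, 315.274], [0.0, 505.331, 199.857], [0.0, 0.0, 1.0]], 'pose': [[-0.018, 0.985, -0.172, 0.309], [-1.0, -0.016, 0.016, -0.011], [0.013, 0.172, 0.985, 1.526], [0.0, 0.0, 0.0, 1.0]]}
side {'intrinsics': [[374.554, 0.0, 324.393], [0.0, 374.554, 197.268], [0.0, 0.0, 1.0]], 'pose': [[-0.854, 0.307, -0.421, 0.041], [-0.521, -0.507, 0.687, 0.774], [-0.002, 0.806, 0.593, 0.817], [0.0, 0.0, 0.0, 1.0]]}
0.022 {'time': 0.1, 'joint_pos': array([-1.32997980e+00,  2.60567274e-01, -1.39256026e-01,  1.17273996e+00,
       -9.23436881e-06,  1.57079794e+00]), 'qvel': array([-8.92231543e-04, -7.22939737e-05,  5.09324440e-03,  2.52848596e-04,
        1.53429090e-03, -9.88109911e-04]), 'effort': array([-1.28157226e-04, -4.06508017e+01,  2.54527009e+01,  1.01141492e-02,
       -5.26426766e-05, -1.42296022e-05]), 'position': array([ 0.12504976, -0.50920981,  0.21836892]), 'ee_rot': array([-3.11710645e+00, -3.77147266e-01,  3.47594553e-04]), 'ft_force': array([-0.39527277,  0.05642116,  0.05734928]), 'moment': array([0.01031997, 0.0024912 , 0.02999731]), 'finger_force': 0.0, 'grip_width': 0.08562780472230319}
```

View pics/top0.png

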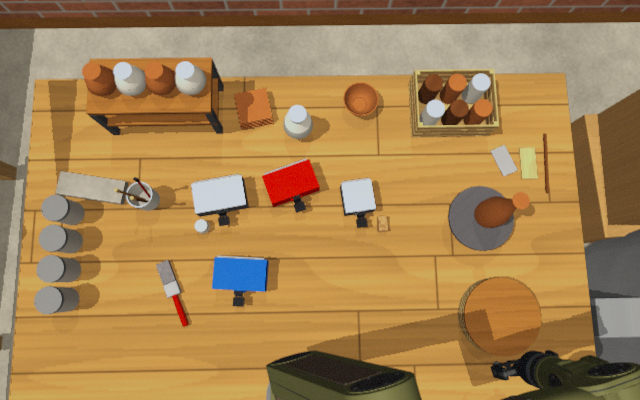

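View pics/side0.png

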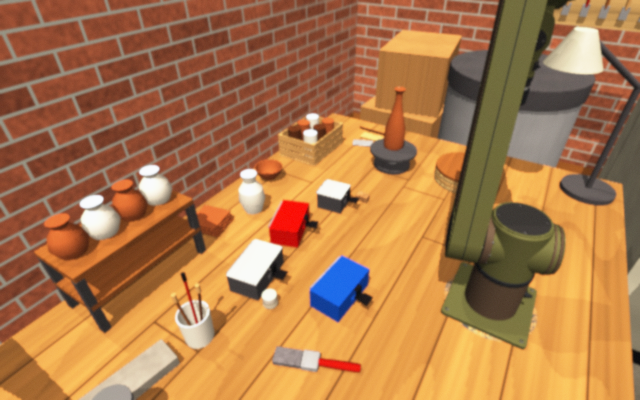

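In the top picture there are four box-like things: an aluminium/dark wide box (219,195), a narrow one (358,197), a red one (291,184) and a blue one (240,274). The one at (219,195) fits: it is wide, has an aluminium lid and dark body, and the jar stands at its left corner (201,227). I'll confirm this in a crop and measure its pose.

Run:
```python
from h import *
p=cv2.imread("pics/top0.png");c=p[160:250,180:310];cv2.imwrite("pics/c1.png",cv2.resize(c,None,fx=6,fy=6,interpolation=cv2.INTER_CUBIC))
d=np.load("top0.npy")
# lid surface segmentation by height
ci=imaging.camera_info("top");K=ci["intrinsics"];T=ci["pose"]
v,u=np.mgrid[0:400,0:640]
P=np.stack([(u-K[0,2])/K[0,0]*d,-(v-K[1,2])/K[1,1]*d,-d,np.ones_like(d)],-1)@np.array(T).T
np.save("P.npy",P[...,:3])
for n,(u0,u1,v0,v1) in dict(wide=(185,252,168,222),narrow=(335,380,172,220),red=(258,325,152,200),blue=(205,275,250,292)).items():
    m=np.zeros(d.shape,np.uint8);s=np.s_[v0:v1,u0:u1]
    m[s]=(abs(P[s][...,2]-.066)<.008)&(p[s].min(-1)>(140 if n in("wide","narrow") else -1))
    q=P[m>0][:,:2].astype(np.float32);r=cv2.minAreaRect(q);print(n,len(q),np.round(r[0],4),np.round(r[1],4),r[2],np.median(P[m>0][:,2]))
for n,(a,b) in dict(jar=(201,225),tab=(223,220)).items(): print(n,P[b,a,:3].round(4))
```

```text
wide 1579 [0.5902 0.2492] [0.0965 0.1498] 9.784429550170898 0.06728641382014966
narrow 943 [ 0.5774 -0.1618] [0.0963 0.0901] 6.9031171798706055 0.06778402971291597
red 1578 [0.62   0.0354] [0.1098 0.1496] 19.066268920898438 0.06763678765256986
blue 1755 [0.3551 0.1854] [0.1507 0.1004] 85.88431549072266 0.06754882427050068
jar [0.4986 0.3014 0.0459]
tab [0.5123 0.237  0.0459]
```

View pics/c1.png

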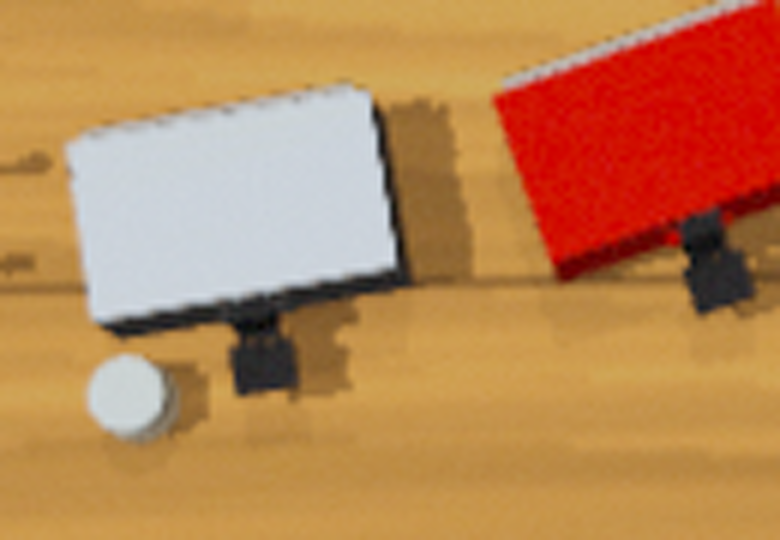

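The crop confirms it: plain aluminium lid, dark steel body, black tab pad at crop (265,363) and white jar at (130,395). The measured size is 150x~93 mm with the top at 67 mm, and pad (0.512,0.236) matches the position predicted from the box pose. Next I'll check the IK and approach.

```bash
cat >> h.py <<'E'
from scipy.spatial.transform import Rotation as Rn
psi=np.radians(9.8);O=np.array([.5905,.2492,0]);bx=np.array([np.cos(psi),np.sin(psi),0]);by=np.array([-np.sin(psi),np.cos(psi),0]);bz=np.array([0,0,1.])
def B(x,y,z): return O+bx*x+by*y+bz*z
def pose(tip,tau,s):   # tip centre (box coords), tilt from vertical, sign of tool y
    z=-np.cos(tau)*bz+np.sin(tau)*bx; y=s*by; R=np.stack([np.cross(y,z),y,z],1)
    return B(*tip)-env.tips_ahead*z, Rn.from_matrix(R).as_rotvec()
E
python3 - <<'E'
from h import *
for s in(1,-1):
  for tip,t in [((-.08,0,.08),15),((-.08,0,.035),15),((-.08,-.03,.1),50),((-.08,-.03,.1),60),((.06,-.03,.134),50),((.06,-.03,.134),60)]:
    q=env.solve_ik(*pose(tip,np.radians(t),s));print(s,tip,t,None if q is None else np.round(q,2))
p=readout.state()["position"];env.set_gripper(0.0);env.move_l([p[0],p[1],.36])
q=readout.state()["joint_pos"].copy();q[0]=.45;env.set_joints(q)
st=readout.state();print(st["time"],st["position"],st["grip_width"],env.tips_ahead,st["ft_force"])
E
```

```text
1 (-0.08, 0, 0.08) 15 [ 0.48  0.23 -0.56  0.53 -0.08  0.3 ]
1 (-0.08, 0, 0.035) 15 [ 0.48  0.29 -0.62  0.41 -0.08  0.3 ]
1 (-0.08, -0.03, 0.1) 50 [ 0.57  0.15 -1.26 -0.66 -0.3   0.26]
1 (-0.08, -0.03, 0.1) 60 None
1 (0.06, -0.03, 0.134) 50 [ 0.44  0.23 -0.93 -0.44 -0.21  0.18]
1 (0.06, -0.03, 0.134) 60 [ 0.47  0.35 -1.13 -0.93 -0.26  0.15]
-1 (-0.08, 0, 0.08) 15 [ 0.48  0.23 -0.56  0.53 -0.08 -2.84]
-1 (-0.08, 0, 0.035) 15 [ 0.48  0.29 -0.62  0.41 -0.08 -2.84]
-1 (-0.08, -0.03, 0.1) 50 [ 0.57  0.15 -1.26 -0.66 -0.3  -2.88]
-1 (-0.08, -0.03, 0.1) 60 None
-1 (0.06, -0.03, 0.134) 50 [ 0.44  0.23 -0.93 -0.44 -0.21 -2.96]
-1 (0.06, -0.03, 0.134) 60 [ 0.47  0.35 -1.13 -0.93 -0.26 -2.99]
4.825 [0.47215335 0.22720057 0.35915732] -8.705888238954149e-05 0.022 [ 0.13171234  0.38402777 -0.34150213]
```

Run:
```python
from h import *
t=np.radians(15)
env.move_pose(*pose((-.082,0,.085),t,1))
env.move_l(pose((-.082,0,.050),t,1)[0],vel=.1)
f0=readout.state()["ft_force"][2]
z=.048
while z>.031:
    env.move_l(pose((-.082,0,z),t,1)[0],vel=.03)
    s=readout.state();f=s["ft_force"][2]-f0;print(round(z,4),np.round(s["position"][2],4),round(f,2),round(s["time"],2))
    if f>9:break
    z-=.002
p,d=imaging.capture("side");cv2.imwrite("pics/s1.png",cv2.resize(p[200:340,190:340,::-1],None,fx=4,fy=4))
```

```text
0.048 0.0699 -0.73 6.73
0.046 0.0672 -1.37 6.98
0.044 0.065 -0.26 7.23
0.042 0.063 0.01 7.48
0.04 0.0611 -0.63 7.73
0.038 0.0591 -1.04 7.98
0.036 0.0571 -1.6 8.23
0.034 0.0551 -0.13 8.48
0.032 0.0531 -1.3 8.73
```

View pics/s1.png

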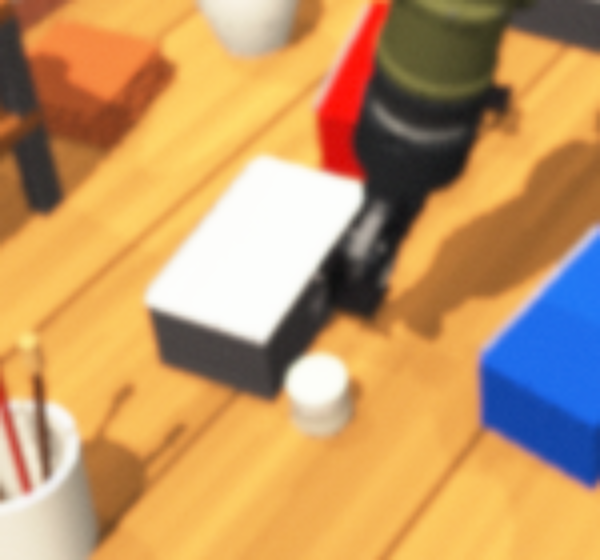

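The picture shows the lid still shut, with the fingertips over the pad at crop (365,300). No clear contact force so far, so I'll go lower step by step and watch the force.

Run:
```python
from h import *
t=np.radians(15)
print(env.tips_ahead)
z=.030
while z>.019:
    env.move_l(pose((-.082,0,z),t,1)[0],vel=.03)
    s=readout.state();f=s["ft_force"];print(round(z,4),np.round(s["position"][2],4),np.round(f,2),s["moment"].round(2),round(s["time"],2))
    if f[2]>7:break
    z-=.002
p,d=imaging.capture("side");cv2.imwrite("pics/s2.png",cv2.resize(p[200:340,190:340,::-1],None,fx=4,fy=4))
p,d=imaging.capture("top");cv2.imwrite("pics/t2.png",cv2.resize(p[160:250,180:310,::-1],None,fx=6,fy=6))
```

```text
0.022
0.03 0.051 [-0.1   0.99  0.03] [-0.04  0.25  0.05] 9.03
0.028 0.0491 [-0.77 -0.31  0.22] [-0.07  0.26 -0.06] 9.28
0.026 0.0471 [ 0.   -0.59  0.09] [-0.03  0.23  0.03] 9.53
0.024 0.0451 [ 0.02 -0.76 -0.08] [-0.07  0.24  0.01] 9.78
0.022 0.0431 [-1.01 -0.83  0.26] [-0.01  0.18 -0.01] 10.03
0.02 0.0411 [0.18 0.43 1.03] [-0.04  0.24 -0.04] 10.28
```

View pics/s2.png

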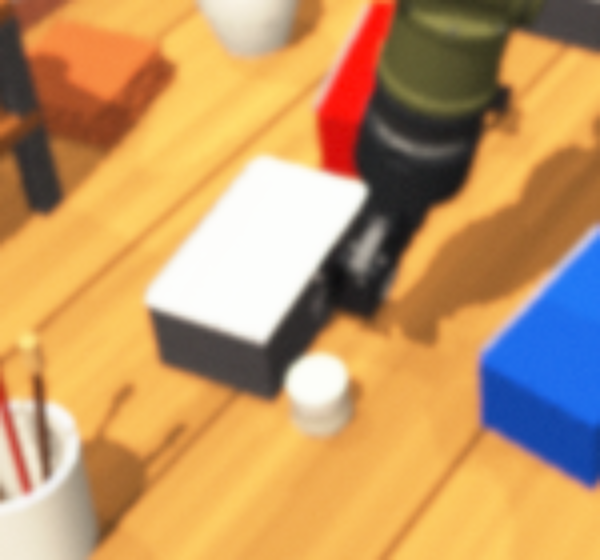

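View pics/t2.png

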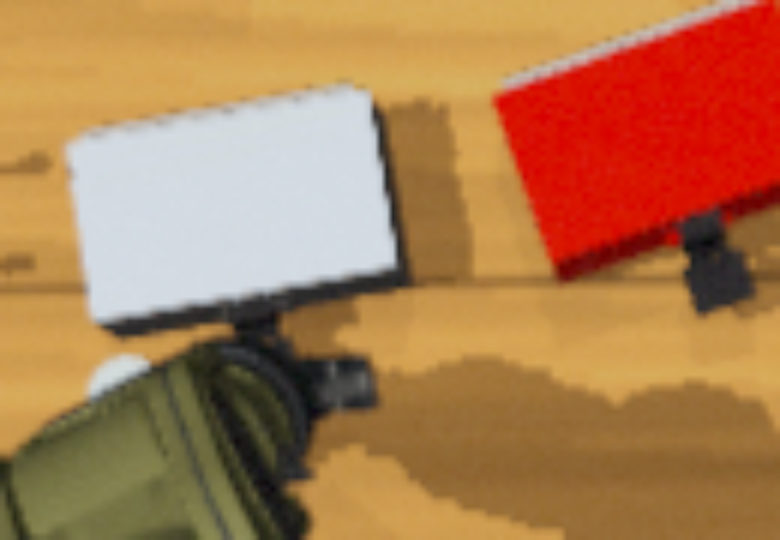

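Run:
```python
from h import *
def proj(n,X):
    ci=imaging.camera_info(n);K=np.array(ci["intrinsics"]);T=np.linalg.inv(np.array(ci["pose"]))
    c=T@np.append(X,1);return np.array([K[0,0]*c[0]/-c[2]+K[0,2],K[1,1]*-c[1]/-c[2]+K[1,2]])
p0=cv2.imread("pics/side0.png");p,d=imaging.capture("side");p=p[:,:,::-1]
st=readout.state();R=Rn.from_rotvec(st["ee_rot"]).as_matrix();tip=st["position"]+R[:,2]*env.tips_ahead
print("tip",tip,"exp",B(-.082,0,.02),R.round(2).tolist(),st["grip_width"])
a=cv2.resize(p0[235:315,225:305],None,fx=5,fy=5,interpolation=cv2.INTER_CUBIC);b=cv2.resize(p[235:315,225:305],None,fx=5,fy=5,interpolation=cv2.INTER_CUBIC)
def mk(im,X,c):
    u=(proj("side",X)-[225,235])*5+2;cv2.drawMarker(im,tuple(int(i) for i in u),c,cv2.MARKER_CROSS,9,1)
for im in(a,b):
    for x,y in[(-.092,-.016),(-.092,.016),(-.066,-.016),(-.066,.016)]: mk(im,B(x,y,.042),(0,255,0))
    for x,y in[(-.045,-.075),(-.045,.075),(.045,.075)]: mk(im,B(x,y,.066),(0,0,255))
mk(b,tip,(255,0,255)); mk(b,st["position"],(255,255,0))
cv2.imwrite("pics/s3.png",np.hstack([a,b]))
d0=np.load("side0.npy")
for u,v in[(278,270),(280,273),(277,272)]: print((u,v),world("side",d0,u,v).round(4))
```

```text
tip [0.50973332 0.23525771 0.02002011] exp [0.50969655 0.23524282 0.02      ] [[-0.95, -0.17, 0.26], [-0.16, 0.99, 0.04], [-0.26, 0.0, -0.97]] 0.00010359368843540627
(278, 270) [0.549  0.2039 0.0017]
(280, 273) [0.5123 0.2383 0.0424]
(277, 272) [0.524  0.2369 0.0383]
```

View pics/s3.png

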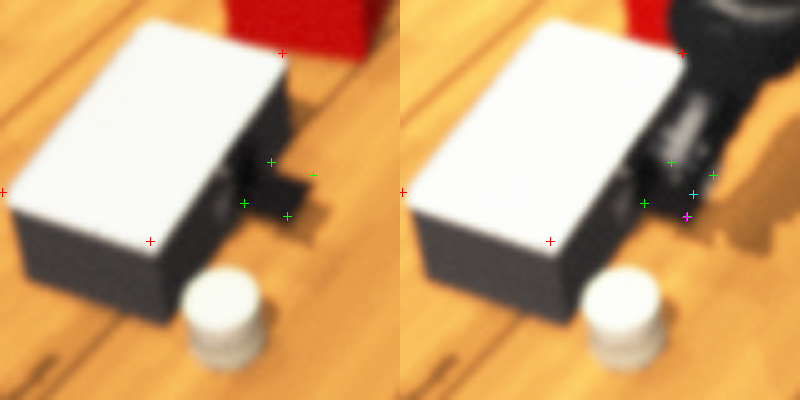

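Run:
```python
from h import *
p,d=imaging.capture("side");d0=np.load("side0.npy")
for dd in(d0,d):
    print("----")
    for v in range(262,284,2):
        r=[]
        for u in range(268,292,3):
            w=world("side",dd,u,v)-O;r.append("%4d,%4d,%4d"%(1000*(w@bx),1000*(w@by),1000*w[2]))
        print(v," | ".join(r))
```

```text
----
262  -39,  -5,  61 |  -47,  -7,  63 |  -57,  -7,  66 |  -49, -35,  37 |  -48, -53,  19 |  -49, -69,   4 |  -54, -76,   0 |  -62, -82,  -3
264  -45,   4,  66 |  -53,   1,  67 |  -60,  -1,  65 |  -47, -37,  26 |  -47, -53,  10 |  -50, -65,   0 |  -57, -70,  -2 |  -65, -75,  -4
266  -48,   9,  65 |  -58,  10,  69 |  -62,   2,  63 |  -48, -34,  21 |  -48, -50,   5 |  -52, -61,  -3 |  -61, -63,  -1 |  -69, -66,  -1
268  -50,  14,  63 |  -60,  15,  67 |  -62,   4,  57 |  -48, -34,  13 |  -48, -49,  -1 |  -56, -53,  -2 |  -65, -55,   0 |  -74, -57,   0
270  -49,  14,  54 |  -58,  13,  57 |  -61,   3,  48 |  -64,  -7,  38 |  -71, -10,  38 |  -81, -10,  41 |  -68, -48,  -1 |  -76, -53,  -3
272  -48,  14,  46 |  -51,   4,  36 |  -63,   7,  45 |  -67,   0,  38 |  -76,  -2,  40 |  -83,  -6,  39 |  -90,  -9,  38 |  -80, -45,  -1
274  -49,  16,  40 |  -54,  10,  36 |  -63,   9,  39 |  -72,   8,  41 |  -79,   4,  41 |  -87,   2,  41 |  -96,   0,  43 |  -83, -38,  -2
276  -49,  17,  33 |  -54,  11,  30 |  -65,  13,  36 |  -75,  13,  39 |  -84,  13,  44 |  -90,   8,  40 |  -79, -27,  -1 |  -87, 
[... 1245 characters left out ...]
, -43,   0
274  -48,  15,  39 |  -56,  13,  40 |  -63,   9,  39 |  -73,   9,  43 |  -79,   3,  39 |  -87,   1,  41 | -101,   9,  55 |  -82, -39,  -3
276  -49,  18,  35 |  -54,  11,  29 |  -65,  13,  36 |  -75,  14,  41 |  -83,  12,  42 |  -89,   6,  38 |  -78, -29,  -2 |  -87, -30,   0
278  -49,  19,  27 |  -54,  12,  22 |  -49,  -9,  -2 |  -78,  19,  39 |  -85,  16,  39 |  -93,  14,  40 |  -82, -20,   0 |  -90, -23,   0
280  -48,  19,  19 |  -47,   3,   2 |  -54,  -1,   0 |  -61,  -6,  -3 |  -68,  -9,  -3 |  -77, -12,  -2 |  -85, -14,   0 |  -93, -17,  -1
282  -48,  20,  12 |  -49,   7,  -1 |  -57,   4,  -1 |  -65,   2,   0 |  -72,  -3,  -3 |  -79,  -6,  -3 |  -89,  -7,  -1 |  -95, -12,  -3
```

```bash
cat >> h.py <<'E'
def tipcloud(n="side",zmax=.09):
    p,d=imaging.capture(n);d0=np.load(n+"0.npy");v,u=np.where((d>0)&(d0>0)&(d<d0-.012))
    W=np.array([world(n,d,a,b)-O for a,b in zip(u,v)]);Q=np.c_[W@bx,W@by,W[:,2]]*1000
    k=(Q[:,2]<zmax*1000)&(abs(Q[:,0])<160)&(abs(Q[:,1])<100);return np.c_[u,v,Q][k][np.argsort(Q[k][:,2])]
E
python3 - <<'E'
from h import *
print(np.round(tipcloud()[:40:2]).astype(int).tolist())
t=np.radians(15);z=.019
fs=[]
for _ in range(5): env.hold(.02);fs.append(readout.state()["ft_force"])
print(np.mean(fs,0))
while z>.006:
    env.move_l(pose((-.082,0,z),t,1)[0],vel=.03)
    f=[]
    for _ in range(4): f.append(readout.state()["ft_force"]);env.hold(.01)
    f=np.mean(f,0);print(round(z,4),f.round(2))
    if f[2]>6:break
    z-=.0015
print(np.round(tipcloud()[:40:2]).astype(int).tolist(),readout.state()["time"])
E
```

```text
Traceback (most recent call last):
  File "h.py", line 16, in tipcloud
    W=np.array([world(n,d,a,b)-O for a,b in zip(u,v)]);Q=np.c_[W@bx,W@by,W[:,2]]*1000
                ~~~~~^^^^^^^^^
  File "h.py", line 4, in world
    ci=imaging.camera_info(name);K=np.array(ci["intrinsics"]);T=np.array(ci["pose"])
ValueError: time passes only in moves, steps and waits
```

```bash
python3 - <<'E'
s=open("h.py").read()
s=s.replace('ci=imaging.camera_info(name);K=','ci=info(name);K=',1).replace("def world","import functools\ninfo=functools.lru_cache(None)(imaging.camera_info)\ndef world",1)
open("h.py","w").write(s)
E
python3 - <<'E'
from h import *
print(readout.state()["position"],readout.state()["time"])
print(np.round(tipcloud()[:40:2]).astype(int).tolist())
t=np.radians(15);z=.019
while z>.006:
    env.move_l(pose((-.082,0,z),t,1)[0],vel=.03)
    f=[]
    for _ in range(4): f.append(readout.state()["ft_force"]);env.hold(.01)
    f=np.mean(f,0);print(round(z,4),f.round(2))
    if f[2]>6:break
    z-=.0015
print(np.round(tipcloud()[:40:2]).astype(int).tolist(),readout.state()["time"])
E
```

```text
[0.50413079 0.23429809 0.04130173] 10.5333
[[214, 271, 121, 35, 3], [286, 274, -101, 8, 53], [286, 273, -101, 8, 57], [282, 273, -91, 13, 58], [286, 272, -100, 7, 59], [280, 272, -86, 14, 60], [289, 269, -104, -5, 61], [283, 272, -94, 12, 62], [284, 273, -99, 15, 63], [282, 272, -93, 15, 65], [281, 272, -91, 17, 66], [284, 272, -99, 15, 67], [282, 271, -93, 14, 67], [281, 271, -90, 15, 68], [283, 271, -97, 15, 70], [281, 270, -90, 15, 71], [285, 271, -103, 16, 73], [289, 267, -109, 3, 78]]
0.019 [0.26 0.08 0.36]
0.0175 [ 0.16 -0.32  0.07]
0.016 [-0.18  0.69  0.24]
0.0145 [-0.27 -0.21 -0.42]
0.013 [ 0.05 -0.02  0.19]
0.0115 [0.14 0.01 0.01]
0.01 [0.42 0.3  0.54]
0.0085 [0.07 0.38 1.43]
0.007 [-0.54  0.    1.27]
[[284, 279, -96, 13, 36], [275, 278, -71, 19, 36], [284, 278, -95, 11, 37], [283, 280, -96, 18, 38], [287, 277, -102, 7, 41], [288, 275, -103, 3, 45], [289, 273, -104, -3, 46], [285, 277, -100, 14, 48], [286, 275, -101, 9, 50], [285, 276, -101, 14, 51], [284, 276, -99, 16, 53], [289, 272, -106, 0, 54], [284, 275, -98, 14, 54], [281, 274, -89, 15, 56], [288, 273, -107, 8, 59], [276, 265, -64, -5, 61], [276, 264, -65, -5, 65], [276, 263, -64, -6, 67], [290, 268, -112, 4, 76], [289, 270, -115, 15, 81]] 13.1833
```

Depth shows the pad untouched. The real fingertips are about 37 mm short of the computed ones along the tool, only just reaching the pad near its front edge. I'll correct for this offset empirically, re-centre on the pad and press.

Run:
```python
from h import *
t=np.radians(15)
env.move_l(pose((-.082,0,.018),t,1)[0],vel=.1)
env.move_l(pose((-.073,.001,.014),t,1)[0],vel=.1)
d0=np.load("side0.npy");z=.010
while z>-.012:
    env.move_l(pose((-.073,.001,z),t,1)[0],vel=.04)
    f=np.mean([readout.state()["ft_force"]],0);p,d=imaging.capture("side")
    dl=np.median((d0-d)[255:275,240:262]);print(round(z,4),f.round(2),dl.round(4),round(readout.state()["time"],2))
    if f[2]>9 or abs(dl)>.01:break
    z-=.002
print(np.round(tipcloud()[:40:2]).astype(int).tolist(),readout.state()["time"])
```

```text
0.01 [0.95 0.09 1.53] 0.0003 13.99
0.008 [-1.59  0.06  0.38] 0.0002 14.29
0.006 [-0.71 -0.43  2.26] 0.0004 14.59
0.004 [-1.74  0.37  3.15] 0.0238 14.89
[[286, 277, -95, 1, 31], [286, 276, -94, -2, 32], [285, 278, -95, 5, 32], [283, 280, -93, 14, 32], [286, 275, -93, -5, 32], [284, 278, -93, 7, 33], [284, 279, -95, 11, 34], [283, 281, -96, 19, 34], [284, 280, -97, 15, 34], [279, 279, -82, 17, 35], [281, 280, -90, 19, 35], [277, 279, -78, 20, 36], [284, 275, -96, 11, 49], [284, 274, -95, 10, 52], [281, 275, -90, 16, 53], [287, 270, -98, -4, 55], [282, 275, -94, 19, 58], [285, 272, -99, 10, 62], [276, 263, -63, -8, 65], [254, 239, 41, -69, 66]] 14.9417
```

The lid is released: depth jumped 24 mm at about 3 N. Next: let it rise, retreat, tilt the tool and measure the real tip position for the push.

```bash
cat >> h.py <<'E'
def P2(tip,tau,ahead=-.014):
    z=-np.cos(tau)*bz+np.sin(tau)*bx; R=np.stack([np.cross(by,z),by,z],1)
    return B(*tip)-ahead*z, Rn.from_matrix(R).as_rotvec()
E
python3 - <<'E'
from h import *
t=np.radians(15)
env.hold(.4)
env.move_l(pose((-.085,0,.04),t,1)[0],vel=.1)
env.move_l(pose((-.11,-.01,.085),t,1)[0],vel=.15)
T=np.radians(40)
for x in(-.13,-.12,-.11,-.10):
    a=P2((x,-.01,.12),T)
    if env.solve_ik(*a) is not None: env.move_pose(*a);print("at",x);break
p,d=imaging.capture("side");np.save("side1.npy",d);cv2.imwrite("pics/s4.png",cv2.resize(p[200:320,200:360,::-1],None,fx=5,fy=5,interpolation=cv2.INTER_CUBIC))
c=tipcloud(zmax=.2);print(np.round(c[c[:,2]<-75][:30:2]).astype(int).tolist() if 0 else np.round(c[(c[:,2]<-60)][:40:2]).astype(int).tolist())
l=c[(c[:,0]<270)];print("lid",np.round(l[::max(1,len(l)//12)]).astype(int).tolist());print(readout.state()["time"],readout.state()["position"])
E
```

```text
at -0.13
[[299, 259, -139, 0, 117], [300, 258, -141, -1, 120], [298, 259, -139, 6, 122], [297, 258, -135, 5, 124], [299, 258, -141, 5, 125], [298, 257, -138, 4, 127], [302, 257, -147, 0, 127], [296, 257, -133, 6, 127], [299, 257, -141, 4, 128], [294, 252, -121, -7, 129], [296, 256, -133, 6, 130], [295, 251, -123, -9, 131], [296, 253, -129, -3, 131], [299, 256, -141, 5, 133], [300, 256, -144, 4, 133], [300, 257, -145, 8, 134], [296, 250, -126, -11, 134], [297, 255, -137, 6, 136], [296, 252, -130, -2, 137], [297, 253, -134, 1, 137]]
lid [[226, 275, 41, 78, 63], [244, 272, -7, 62, 78], [253, 243, 23, -37, 84], [243, 257, 18, 25, 89], [243, 258, 12, 33, 95], [253, 246, 7, -13, 100], [255, 245, 1, -13, 106], [250, 252, -4, 20, 111], [258, 243, -10, -13, 117], [269, 234, -23, -52, 121], [263, 240, -21, -23, 123], [256, 248, -20, 12, 125]]
17.2167 [0.47483553 0.21984595 0.11016709]
```

View pics/s4.png

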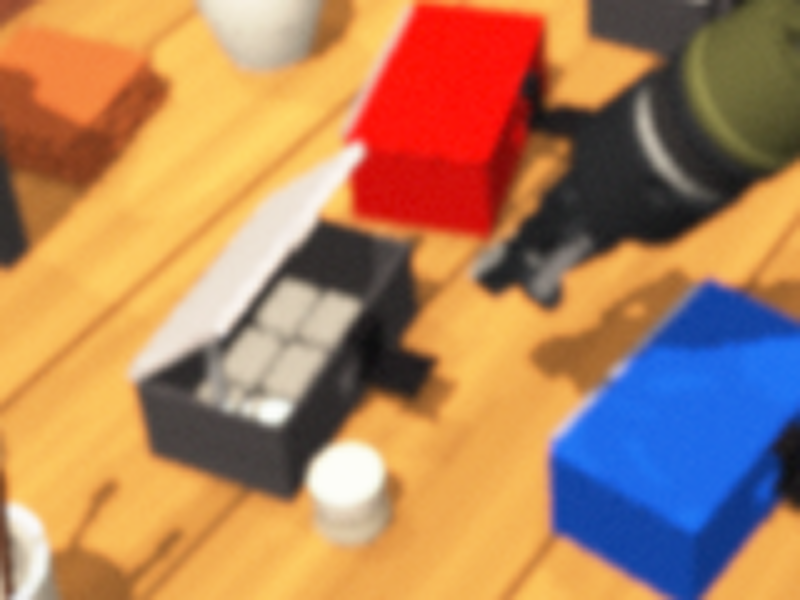

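The lid stands ajar, with its front edge at crop (360,150) and the sprung pin at (215,370). The tab is back up at (400,370), and the fingertip at (485,280) agrees with the corrected model to about 2 mm. Now I'll push the lid from below.

```bash
cat > push.py <<'E'
from h import *
T=np.radians(40)
env.move_l(P2((-.065,-.01,.085),T)[0],vel=.12)
env.move_l(P2((-.022,-.01,.092),T)[0],vel=.08)
print(readout.state()["ft_force"].round(2),readout.state()["time"])
for th in np.arange(.75,1.66,.15):
    tip=(.045-.09*np.cos(th)+.0044,-.01,.060+.09*np.sin(th)-.0224)
    env.move_l(P2(tip,T)[0],vel=.06)
    f=readout.state()["ft_force"];print(th.round(2),np.round(tip,3),f.round(2))
    if np.linalg.norm(f)>12:break
env.hold(.3)
p,d=imaging.capture("side");cv2.imwrite("pics/s5.png",cv2.resize(p[200:320,200:360,::-1],None,fx=5,fy=5,interpolation=cv2.INTER_CUBIC))
print(readout.state()["time"])
E
python3 push.py
```

```text
[ 0.07  0.39 -0.03] 18.675
0.75 [-0.016 -0.01   0.099] [-0.25 -0.05  0.24]
0.9 [-0.007 -0.01   0.108] [-0.52 -0.88  1.03]
1.05 [ 0.005 -0.01   0.116] [ 0.13 -0.65  0.12]
1.2 [ 0.017 -0.01   0.121] [ 0.16 -0.37  0.24]
1.35 [ 0.03  -0.01   0.125] [-0.35  0.32 -0.04]
1.5 [ 0.043 -0.01   0.127] [ 0.79 -0.01 -0.58]
1.65 [ 0.057 -0.01   0.127] [-0.03  0.53  0.13]
21.575
```

View pics/s5.png

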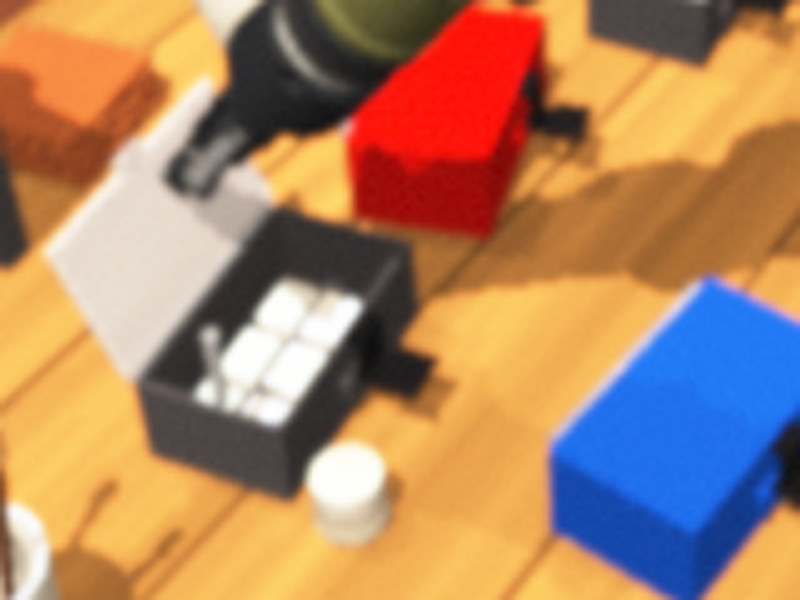

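The lid is up and past vertical, with its edge running roughly from crop (50,250) to (210,85), and the finger at (190,180) is still near it. I'll retreat and measure the lid angle and the bystanders.

Run:
```python
from h import *
T=np.radians(40)
env.move_l(P2((-.02,-.01,.135),T)[0],vel=.15)
env.move_l(P2((-.10,-.01,.22),T)[0],vel=.2)
q=readout.state()["joint_pos"].copy();q[0]-=.75;env.set_joints(q)
env.hold(.5)
p,d=imaging.capture("side");cv2.imwrite("pics/s6.png",p[:,:,::-1]);d0=np.load("side0.npy")
pts=[]
for u in range(208,258,3):
    for v in range(212,280,3):
        w=world("side",d,u,v)-O;Q=np.array([w@bx,w@by,w[2]])
        if .035<Q[0]<.12 and abs(Q[1])<.07 and .075<Q[2]<.16: pts.append(Q)
pts=np.array(pts);k=np.polyfit(pts[:,2],pts[:,0],1);print(len(pts),"lid angle",np.pi/2+np.arctan(k[0]),"zmax",pts[:,2].max())
s=readout.state();print(s["time"],s["position"],s["ft_force"].round(2))
```

```text
115 lid angle 1.951048233377265 zmax 0.14649909277526396
24.975 [ 0.52097182 -0.17888467  0.20945584] [ 0.31 -0.05 -1.05]
```

View pics/s6.png

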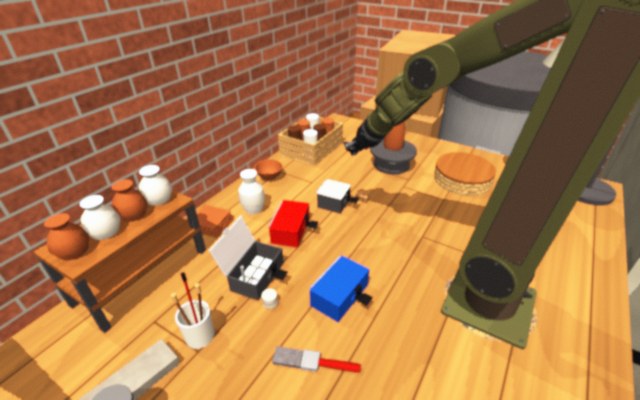

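The lid rests fully open at (235,245), 1.95 rad. The narrow box at (334,196) is shut, the jar (270,298), mug and vase look unmoved, and the arm is clear above the bench.

```bash
python3 -c "
from h import *
print(sign_off())"
```

```text
the job is handed in; nothing more can be done
None
```

The wide box is open, with its lid resting on its stop (measured 1.95 rad); the narrow box is still shut, the bystanders look unmoved, the arm is clear, and I handed the job in at about 25 s.

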